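# Gauge a spacer bar and file it in its nest

## Robot

A 6-joint arm with a two-finger parallel gripper is mounted at the origin on a cart in front of the work surface, level with it; the furniture and walls round the work are solid. World frame = base frame: x ahead of the robot, y to its left, z up, the work surface at z = 0. Lengths are in m, angles in rad, forces in N, time in s.
With the tool pointing down it reaches from about 0.375 to 0.9 m from the base axis. Payload 3.1 kg.
Tool frame: the origin (TCP) lies at the very end of the fingers, on their centre line; the grasp point (between the pads) lies 19 mm behind it; z points along the fingers, y is the line along which they close (so a half turn about z gives the same grasp; the last joint's range is limited). The gripper opens to 85 mm and grips with 20 to 120 N. Pads are 22 mm wide; open, the fingers measure 114 mm over their backs; the gripper's body (76 mm by 85 mm) begins 54 mm behind the grasp point. The pads swing forward as they close: fully open they stand 13 mm farther back than shut.
Start: joints at [-1.472, 0.527, 1.433, -0, 1.181, -0.178], TCP at [0.171, -0.601, 0.231] pointing down, gripper open.
Joint ranges: [-3.08, 3.08], [-0.75, 2.2], [0.22, 2.44], [-1.43, 4.57], [0, 2.65], [-2.85, 2.85]. Speed limits (rad/s): [2.79, 2.79, 3.14, 3.14, 3.14, 3.14].

## Interface

Orientations are given as a unit quaternion [x, y, z, w].
In Python, from plant import observe, vision, workorder gives the robot as it stands.
- The arm moves only by the tool jog_arm, never from a script. Its argument "rows" is text: rows parted by semicolons, each of 7 numbers parted by spaces: the turn, a rotation vector about the tool's x, y, z in units of 90 degrees (1.0 is 90 degrees), then the shift along the tool's x, y, z in units of 0.2 m (1.0 is 0.2 m), then the finger opening in mm, from 0 to 85.4. A call has exactly 5 rows; each row is the pose to reach, as a shift and turn from the pose commanded when the call began, along the tool's axes at that moment; what a row does not reach only later rows make up. A row lasts 1/8 s, in which the tool goes at most 62.5 mm and 10.7 degrees, less where a joint would pass 70% of its speed; a pose out of reach is approached as far as the arm can. A call with a number of a shift or a turn outside -1 to 1 is refused whole. A call with a gripper value outside its range is refused whole. The fingers move at their own pace and stop on an object; the grip force is fixed at half the most. Time passes only in rows, so rows that repeat a pose let the fingers close, or fill a call up. It gives the time, the measured TCP pose, the force, the opening and the grip force at its end, in the units of the state.
- observe(): the state, without advancing time (a new reading comes with each control period).
- vision.capture(name): name is "side" or "top" or "wrist"; returns a dict with "pixels" (480x640x3 uint8, red, green, blue), "fx", "fy", "cx", "cy" (pixels), "R" (3x3) and "t" (3): a world point X has camera coordinates R X + t; the wrist camera has in their place "hand_eye" (4x4, takes a point from camera to tool coordinates, whose origin is the TCP and whose axes are the flange's). Camera axes: x right, y down, z forward; pixel columns grow to the right and rows downward; lengths in m; the calibration is good to about 2 mm. The wrist camera is an equidistant fisheye: a pixel r from the principal point sees the ray r / f radians off the axis. A picture is of the moment at which its call begins: read the wrist's pose just before it. There is no depth.
- workorder.sign_off(): hands the job in; it is judged then, once.
The state is a dict: "time_s": time; "joint_positions": joint angles; "qd": joint speeds; "joint_torque": joint torques, N m; "tcp_pos": TCP position; "eef_rot": TCP orientation; "wrist_force": force on the tool from outside, world axes, zero at the start; "torque": the same for the moment, N m; "width": finger opening in m; "finger_force": force on a finger pad.
Only numpy, scipy, OpenCV 4.12 (cv2) and the standard library are available. Lean on these libraries where they do the work, as an engineer would, in place of code of your own. Each camera call takes 0.05 s, during which the arm holds its last target. There are 200 camera calls.

## Task

Pick up the spacer bar that lies next to the height gauge on its right (not the spare one farther right, by the controller box) and feel whether it is a low or a tall one: with the bar flat just over the gauge's base plate, push its end gently at the opening under the bridge, which a low bar enters and a tall bar butts against. Then lay it flat in its nest with one end between the posts, a low bar in the nest with the low posts and a tall bar in the nest with the tall posts, and let go. Leave the spare bar, the carton and the bottle as they are.

Things in the scene. Friction and masses are not known exactly. Their poses are not given: they have to be found in the camera images.
- bar_1: One aluminium spacer bar 110 x 30 mm (x, y), lying flat, about 0.26 kg; origin at the centre of its underside. bar_1 and bar_2 look alike: one is 24 mm high, the other 32 mm, not told which. The one to file lies loose next to the gauge at world y -0.23 to -0.09, its length within 0.4 rad of world x. The other, parked farther right at y below -0.32, is the spare: leave it.
- bar_2: One aluminium spacer bar 110 x 30 mm (x, y), lying flat, about 0.26 kg; origin at the centre of its underside. bar_1 and bar_2 look alike: one is 24 mm high, the other 32 mm, not told which. The one to file lies loose next to the gauge at world y -0.23 to -0.09, its length within 0.4 rad of world x. The other, parked farther right at y below -0.32, is the spare: leave it.
- gauge: Fixed steel height gauge: base plate 126 x 78 x 8 mm (x = -90 to 36 mm) and a bridge over it (x = 0 to 30 mm), top 57 mm above the bench. Origin on the bench under the middle of the bridge's front face; x points through the opening, away from the robot within 0.2 rad of world x.
- gauge_opening (a point): Middle of the opening's lower edge, on the base plate's top (8 mm above the bench) at the bridge's front face; axes as the gauge. The opening is 50 mm wide and 28 mm high, open at the back: a 24 mm bar slid along x close over the plate goes in under the bridge, a 32 mm bar butts against the face, its centre then 55 mm before it.
- nest_low: Nest for low (24 mm) spacer bars: fixed steel plate 132 x 60 x 6 mm with two low posts, 14 mm above the plate. Origin on the bench under the middle of the filed bar, which lies along x on the plate (top at z = 6 mm). Posts: x = 15 to 55 mm, 42 mm gap between them; 10 mm high end stop at x = 63 mm; plate open at the back, to x = -60 mm. x points away from the robot within 0.2 rad; the nests may swap places.
- nest_tall: Nest for tall (32 mm) spacer bars: fixed steel plate 132 x 60 x 6 mm with two tall posts, 46 mm above the plate. Origin on the bench under the middle of the filed bar, which lies along x on the plate (top at z = 6 mm). Posts: x = 15 to 55 mm, 42 mm gap between them; 10 mm high end stop at x = 63 mm; plate open at the back, to x = -60 mm. x points away from the robot within 0.2 rad; the nests may swap places.
- carton: Bystander: small upright card carton, 76 x 63 x 105 mm high, in the tray beyond the nests; origin at the centre of its underside.
- bottle: Bystander: small upright red bottle with a white spout, 22 x 27 x 92 mm high, beyond the gauge and to its right; origin at the centre of its underside.

How it is judged:
By the outcome, as a careful person would: the job done as asked, in the order asked, and still so for the second after the job is handed in, with the robot touching nothing.
It also fails if it takes over 40 s, if anything falls off the work surface, if the arm or the gripper's body presses on something with over 40 N, if the wrist force passes 120 N, or if a joint passes its speed limit or range.

## Working session

There is one attempt and no reset: what is moved stays moved. The work goes in short steps, Python scripts to look and compute and a tool call to move; the robot and the scene stay as the last step left them, time stands still between calls to the robot, and variables do not carry over. Pictures are saved under pics/ and viewed, at most 10 in all, crops included, and the job is handed in when it is done.

Besides the shell and the picture viewer there is one more tool, called after "Request:" by a JSON object that holds its "op" and its "data". jog_arm: Moves the arm, as the interface text tells. Shifts and turns lie within -1 to 1; 1 stands for 0.2 m of shift or 90 degrees of turn. Its arguments: {"type":"object","properties":{"rows":{"type":"string"}},"required":["rows"]}

```bash
mkdir -p pics; ls
python3 - <<'E'
from plant import observe, vision
import cv2,pickle
print(observe())
d={}
for n in("top","side"):
    c=vision.capture(n); d[n]=c; cv2.imwrite(f"pics/{n}0.png",c["pixels"][:,:,::-1]); print(n,c["fx"],c["cx"],c["R"],c["t"])
pickle.dump(d,open("cams.pkl","wb"))
E
```

```text
pics
{'time_s': 0.0, 'joint_positions': array([-1.47248714e+00,  5.28439553e-01,  1.43392947e+00,  1.41038453e-05,
        1.18136127e+00, -1.78489063e-01]), 'qd': array([-0.00129504,  0.00084887, -0.00109838,  0.00140824,  0.00123005,
        0.00071631]), 'joint_torque': array([-4.04461452e-04, -4.42353415e+01, -1.78025311e+01, -4.28843541e-04,
        8.22638045e-03,  4.85771253e-06]), 'tcp_pos': array([ 0.17076535, -0.60047274,  0.23034131]), 'eef_rot': array([ 9.90437923e-01,  1.37954985e-01,  4.93533652e-05, -1.06770274e-03]), 'wrist_force': array([0.37643159, 0.90206878, 0.40237943]), 'torque': array([ 0.00484483,  0.03604567, -0.02468864]), 'finger_force': 0.0, 'width': 0.0854578110333104}
top 538.5343151622137 324.6193765273304 [[-0.00877468 -0.99980437  0.01772622]
 [-0.99183091  0.006446   -0.12739664]
 [ 0.12725746 -0.01869928 -0.99169344]] [-0.03187747  0.59899335  1.3520971 ]
side 474.48369308081504 317.70473167328447 [[-0.98943754 -0.14247536 -0.0267232 ]
 [-0.04002586  0.44570026 -0.89428698]
 [ 0.13932439 -0.88377149 -0.44669527]] [0.55794016 0.05445184 1.08497786]
```

View pics/top0.png

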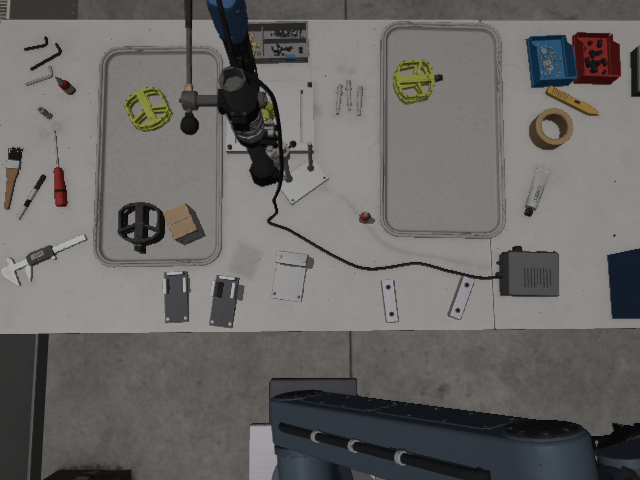

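View pics/side0.png

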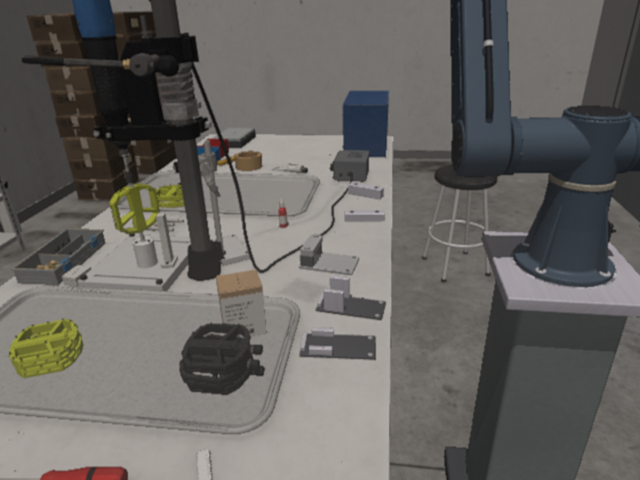

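The top view shows the bar to file at (390,300), the spare at (460,297), the gauge at (290,275), and the nests at (176,297) and (225,300). The side view shows that the left nest (nearest that camera) has low posts and the one next to the gauge has tall posts.

```bash
cat > h.py <<'E'
import numpy as np,pickle,cv2
def cast(c,u,v,z):
    d=c["R"].T@np.array([(u-c["cx"])/c["fx"],(v-c["cy"])/c["fy"],1]); o=-c["R"].T@c["t"]
    return o+d*(z-o[2])/d[2]
def proj(c,X):
    p=c["R"]@np.array(X)+c["t"]; return c["fx"]*p[0]/p[2]+c["cx"],c["fy"]*p[1]/p[2]+c["cy"]
E
python3 - <<'E'
from h import *
c=pickle.load(open("cams.pkl","rb"))["top"]
im=c["pixels"][:,:,::-1]
a=cv2.resize(im[235:335,150:310],None,fx=5,fy=5,interpolation=cv2.INTER_CUBIC)
b=cv2.resize(im[270:330,370:490],None,fx=5,fy=5,interpolation=cv2.INTER_CUBIC)
cv2.imwrite("pics/crop1.png",a)
cv2.imwrite("pics/crop2.png",b)
for u,v in [(390,300),(460,297),(290,275),(176,297),(225,300)]: print(cast(c,u,v,0.02).round(3))
print(im[325,350],im[300,385],im[310,395],im[298,225-3],im[280,285])
E
```

```text
[ 0.463 -0.205  0.02 ]
[ 0.469 -0.387  0.02 ]
[0.529 0.054 0.02 ]
[0.475 0.347 0.02 ]
[0.466 0.221 0.02 ]
[140 143 146] [152 148 151] [150 145 149] [71 68 69] [144 145 146]
```

View pics/crop1.png

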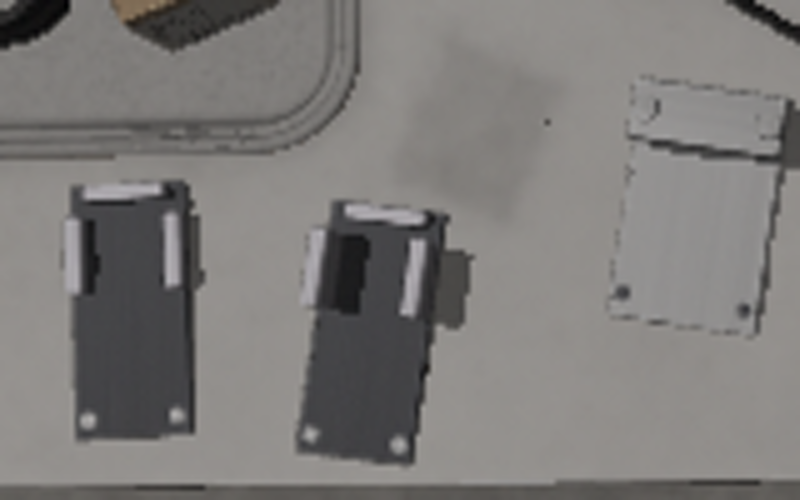

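View pics/crop2.png

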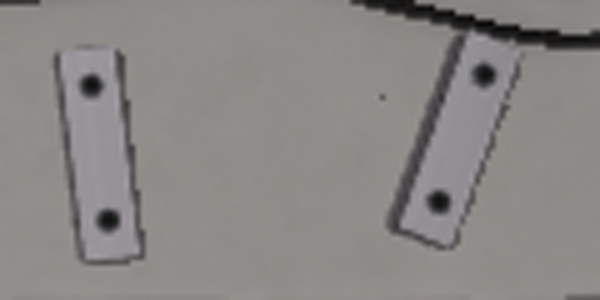

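Run:
```python
from h import *
c=pickle.load(open("cams.pkl","rb"))["top"]
def P(x,y,z,off): return cast(c,off[0]+(x+.5)/5-.5,off[1]+(y+.5)/5-.5,z)
A=(150,235);B=(370,270)
def rep(n,front,rear,L):
    f=np.mean(front,0);r=np.mean(rear,0);d=r-f;print(n,"front",f.round(4),"rear",r.round(4),"yaw",np.arctan2(d[1],d[0]).round(4),"len",np.hypot(*d[:2]).round(4))
rep("bar",[P(109,220,.028,B)],[P(91,85,.028,B)],0)
rep("barends",[P(112,260,.028,B)],[P(88,49,.028,B)],0)
g=lambda l,z:[P(x,y,z,A) for x,y in l]
rep("gauge plate->bridge face top",g([(610,318),(757,335)],.008),g([(628,138),(778,158)],.057),0)
rep("bridge",g([(628,138),(778,158)],.057),g([(640,78),(793,98)],.057),0)
rep("low plate",g([(77,439),(194,432)],.006),g([(70,185),(188,180)],.006),0)
rep("low posts",g([(73,294),(173,287)],.02),g([(73,218),(172,210)],.02),0)
rep("tall plate",g([(297,453),(413,464)],.006),g([(333,200),(447,212)],.006),0)
rep("tall posts",g([(310,306),(408,318)],.052),g([(319,228),(419,237)],.052),0)
```

```text
bar front [ 0.4275 -0.2066  0.028 ] rear [ 0.4968 -0.199   0.028 ] yaw 0.1095 len 0.0697
barends front [ 0.4072 -0.2077  0.028 ] rear [ 0.5155 -0.1979  0.028 ] yaw 0.09 len 0.1087
gauge plate->bridge face top front [0.4654 0.064  0.008 ] rear [0.5539 0.0515 0.057 ] yaw -0.1396 len 0.0894
bridge front [0.5539 0.0515 0.057 ] rear [0.5845 0.0447 0.057 ] yaw -0.2212 len 0.0314
low plate front [0.4117 0.347  0.006 ] rear [0.5429 0.3538 0.006 ] yaw 0.0518 len 0.1314
low posts front [0.4859 0.3518 0.02  ] rear [0.5253 0.3531 0.02  ] yaw 0.0331 len 0.0395
tall plate front [0.3989 0.2337 0.006 ] rear [0.5295 0.2175 0.006 ] yaw -0.1234 len 0.1317
tall posts front [0.4727 0.2249 0.052 ] rear [0.5127 0.2205 0.052 ] yaw -0.11 len 0.0403
```

```bash
cat > go.py <<'E'
import sys,numpy as np
from scipy.spatial.transform import Rotation as R
from plant import observe
def go(x,y,z,yaw):
    s=observe(); r=R.from_quat(s["eef_rot"])
    T=R.from_euler("z",yaw)*R.from_euler("x",np.pi)
    d=r.inv().apply(np.array([x,y,z])-s["tcp_pos"])/.2
    t=(r.inv()*T).as_rotvec()/(np.pi/2)
    print("t",s["time_s"],"tcp",s["tcp_pos"].round(4),"F",s["wrist_force"].round(1),"w",round(s["width"],4),"ff",round(float(s["finger_force"]),1))
    print("turn",t.round(4),"shift",d.round(3))
if __name__=="__main__": go(*map(float,sys.argv[1:5]))
E
python3 go.py .44 -.2045 .12 .10
```

```text
t 0.1 tcp [ 0.1708 -0.6005  0.2304] F [ 0.1 -0.6 -0.3] w 0.0855 ff 0.0
turn [-1.300e-03 -1.000e-04  1.126e-01] shift [ 1.836 -1.536  0.556]
```

Request:
{"op": "jog_arm", "data": {"rows": "0 0 0.03 0.2 -0.16 0.02 60; 0 0 0.05 0.4 -0.32 0.04 60; 0 0 0.08 0.6 -0.48 0.08 60; 0 0 0.11 0.8 -0.64 0.14 60; 0 0 0.112 0.98 -0.8 0.2 60"}}

```text
time_s: 0.72
tcp_pos: [0.3164, -0.3921, 0.1909]
eef_rot: [0.999, 0.05, 0.0, -0.0]
wrist_force: [0.7, -0.5, -0.3]
width: 0.0598
finger_force: 0.0
```

```bash
python3 go.py .44 -.2045 .14 .10
```

```text
t 0.725 tcp [ 0.3164 -0.3921  0.1909] F [ 0.7 -0.5 -0.3] w 0.0598 ff 0.0
turn [-0.0001 -0.0001  0.0003] shift [ 0.709 -0.871  0.255]
```

Request:
{"op": "jog_arm", "data": {"rows": "0 0 0 0.15 -0.18 0.05 60; 0 0 0 0.3 -0.36 0.1 60; 0 0 0 0.48 -0.56 0.16 60; 0 0 0 0.65 -0.77 0.22 60; 0 0 0 0.709 -0.871 0.255 60"}}

```text
time_s: 1.35
tcp_pos: [0.4398, -0.2034, 0.1395]
eef_rot: [0.999, 0.052, -0.001, -0.001]
wrist_force: [0.4, -0.5, -0.7]
width: 0.0603
finger_force: 0.0
```

```bash
python3 - <<'E'
from plant import vision,observe
import cv2,pickle
s=observe();c=vision.capture("wrist");c["s"]=s;pickle.dump(c,open("w1.pkl","wb"))
cv2.imwrite("pics/w1.png",c["pixels"][:,:,::-1]);print(c["fx"],c["cx"],c["cy"],c["hand_eye"],s["tcp_pos"])
E
python3 go.py .44 -.2045 .14 .10
```

```text
371.64829954431775 317.9988484349475 242.3767007334184 [[-3.27172845e-04 -9.61346465e-01 -2.75341363e-01  6.97888365e-02]
 [ 9.99999764e-01 -4.80982081e-04  4.91090963e-04  4.14456502e-04]
 [-6.04542823e-04 -2.75341138e-01  9.61346396e-01 -1.41809543e-01]
 [ 0.00000000e+00  0.00000000e+00  0.00000000e+00  1.00000000e+00]] [ 0.43983062 -0.20341782  0.13952483]
t 1.4 tcp [ 0.4394 -0.2013  0.1389] F [0.5 1.  0.1] w 0.0598 ff 0.0
turn [-0.0026  0.0014  0.0027] shift [ 0.001  0.016 -0.006]
```

View pics/w1.png

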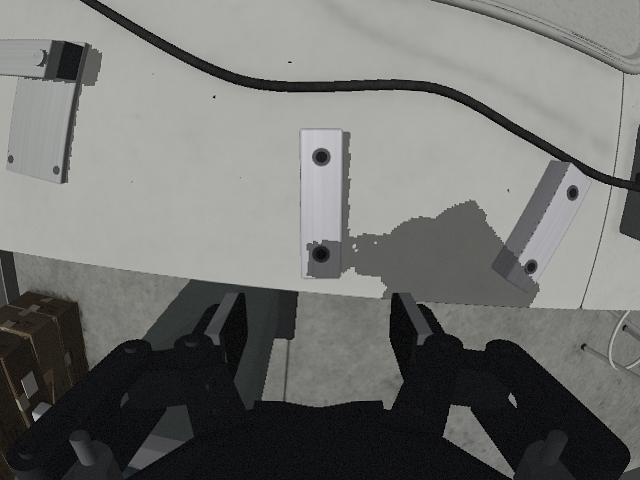

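The wrist view shows the bar straight ahead of the fingers, with its holes at (321,157) and (321,254).

```bash
cat >> h.py <<'E'
from scipy.spatial.transform import Rotation as Rt
def wcast(c,u,v,z):
    a=np.array([(u-c["cx"])/c["fx"],(v-c["cy"])/c["fy"]]);r=np.linalg.norm(a)
    d=np.r_[np.sin(r)*a/r,np.cos(r)]
    H=c["hand_eye"];q=Rt.from_quat(c["s"]["eef_rot"])
    o=q.apply(H[:3,3])+c["s"]["tcp_pos"];d=q.apply(H[:3,:3]@d)
    return o+d*(z-o[2])/d[2]
E
python3 - <<'E'
from h import *
c=pickle.load(open("w1.pkl","rb"))
for u,v in [(321,157),(321,254)]: print(wcast(c,u,v,.028))
E
python3 go.py .44 -.2045 .004 .105
```

```text
[ 0.49698494 -0.19992405  0.028     ]
[ 0.42862537 -0.20713777  0.028     ]
t 1.4 tcp [ 0.4394 -0.2013  0.1389] F [0.5 1.  0.1] w 0.0598 ff 0.0
turn [-0.0026  0.0014 -0.0005] shift [0.003 0.019 0.674]
```

Request:
{"op": "jog_arm", "data": {"rows": "0 0 0 0.01 0.006 0.15 60; 0 0 0 0.015 0.006 0.3 60; 0 0 0 0.015 0.006 0.45 60; 0 0 0 0.015 0.006 0.55 60; 0 0 0 0.015 0.006 0.6 60"}}

```text
time_s: 2.02
tcp_pos: [0.4417, -0.2071, 0.0192]
eef_rot: [0.999, 0.05, -0.001, -0.001]
wrist_force: [0.1, -0.6, 0.6]
width: 0.0601
finger_force: 0.0
```

```bash
python3 go.py .443 -.2056 .004 .105
```

```text
t 2.025 tcp [ 0.4417 -0.2071  0.0192] F [ 0.1 -0.6  0.6] w 0.0601 ff 0.0
turn [-0.0008  0.0008 -0.0029] shift [ 0.007 -0.007  0.076]
```

Request:
{"op": "jog_arm", "data": {"rows": "0 0 0 0.005 -0.003 0.04 60; 0 0 0 0.005 -0.003 0.075 60; 0 0 0 0.005 -0.003 0.075 40; 0 0 0 0.005 -0.003 0.075 20; 0 0 0 0.005 -0.003 0.075 20"}}

```text
time_s: 2.65
tcp_pos: [0.4433, -0.2063, 0.0059]
eef_rot: [0.999, 0.051, 0.0, 0.0]
wrist_force: [-0.4, -0.4, 4.1]
width: 0.0284
finger_force: 60.8
```

Request:
{"op": "jog_arm", "data": {"rows": "0 0 0 0 0 0 15; 0 0 0 0 0 0 15; 0 0 0 0 0 0 15; 0 0 0 0 0 -0.02 15; 0 0 0 0 0 -0.05 15"}}

```text
time_s: 3.28
tcp_pos: [0.4429, -0.2061, 0.0152]
eef_rot: [0.999, 0.05, -0.0, -0.0]
wrist_force: [-0.5, 0.8, -3.7]
width: 0.0285
finger_force: 60.0
```

```bash
python3 go.py .443 -.2056 .12 -.14
```

```text
t 3.275 tcp [ 0.4429 -0.2061  0.0152] F [-0.5  0.8 -3.7] w 0.0285 ff 60.0
turn [-0.0004  0.0005  0.1533] shift [ 0.    -0.003 -0.524]
```

Request:
{"op": "jog_arm", "data": {"rows": "0 0 0 0 0 -0.15 15; 0 0 0.03 0 -0.1 -0.3 15; 0 0 0.07 0 -0.3 -0.4 15; 0 0 0.11 0 -0.55 -0.42 15; 0 0 0.15 0 -0.8 -0.42 15"}}

```text
time_s: 3.9
tcp_pos: [0.4271, -0.0461, 0.1]
eef_rot: [0.998, -0.069, 0.001, 0.0]
wrist_force: [1.0, 0.6, -3.4]
width: 0.0283
finger_force: 60.3
```

```bash
python3 go.py .4554 .065 .06 -.14
```

```text
t 3.9 tcp [ 0.4271 -0.0461  0.1   ] F [ 1.   0.6 -3.4] w 0.0283 ff 60.3
turn [ 0.0002 -0.001   0.0012] shift [ 0.063 -0.57   0.2  ]
```

Request:
{"op": "jog_arm", "data": {"rows": "0 0 0 0.01 -0.15 0 15; 0 0 0 0.03 -0.35 0 15; 0 0 0 0.06 -0.5 0.05 15; 0 0 0 0.063 -0.57 0.12 15; 0 0 0 0.063 -0.57 0.2 15"}}

```text
time_s: 4.53
tcp_pos: [0.4547, 0.0649, 0.0587]
eef_rot: [0.998, -0.066, -0.0, 0.0]
wrist_force: [-0.2, 0.3, -3.5]
width: 0.0284
finger_force: 60.3
```

```bash
python3 - <<'E'
from plant import vision,observe
import cv2,pickle
s=observe();c=vision.capture("wrist");c["s"]=s;pickle.dump(c,open("w2.pkl","wb"))
cv2.imwrite("pics/w2.png",c["pixels"][:,:,::-1])
E
python3 go.py .4554 .065 .0155 -.14
```

```text
t 4.575 tcp [0.4534 0.0645 0.057 ] F [-0.3 -0.2 -5. ] w 0.0287 ff 60.2
turn [0.0002 0.0025 0.0039] shift [ 0.01  -0.004  0.207]
```

View pics/w2.png

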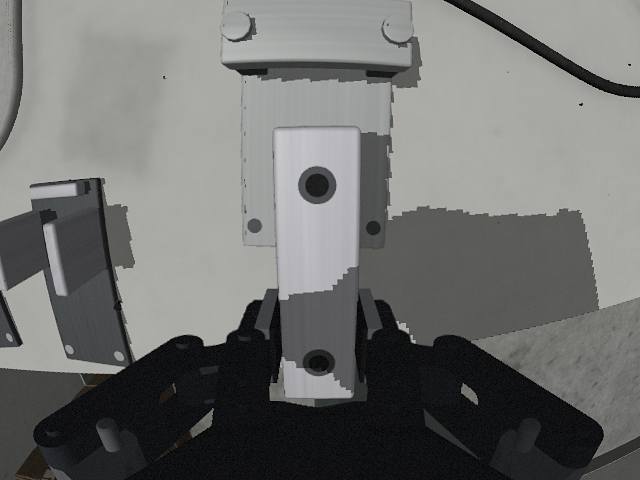

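The bar is held straight and lined up with the bridge: bar centre at u≈317, bridge spanning 222–411. Next I lower it over the plate.

Request:
{"op": "jog_arm", "data": {"rows": "0 0 0 0 0 0.08 15; 0 0 0 0 0 0.14 15; 0 0 0 0 0 0.18 15; 0 0 0 0 0 0.205 15; 0 0 0 0 0 0.215 15"}}

```text
time_s: 5.2
tcp_pos: [0.4549, 0.0641, 0.0162]
eef_rot: [0.998, -0.067, -0.0, -0.0]
wrist_force: [-0.8, -0.6, -3.5]
width: 0.0287
finger_force: 60.3
```

```bash
python3 go.py .4802 .0615 .0155 -.14
```

```text
t 5.2 tcp [0.4549 0.0641 0.0162] F [-0.8 -0.6 -3.5] w 0.0287 ff 60.3
turn [-0.      0.      0.0032] shift [ 0.127 -0.004  0.003]
```

Request:
{"op": "jog_arm", "data": {"rows": "0 0 0 0.025 0 0 15; 0 0 0 0.05 0 0 15; 0 0 0 0.075 0 0 15; 0 0 0 0.09 0 0 15; 0 0 0 0.1 0 0 15"}}

```text
time_s: 5.82
tcp_pos: [0.475, 0.0614, 0.0164]
eef_rot: [0.998, -0.067, 0.0, -0.0]
wrist_force: [0.8, -0.4, -3.5]
width: 0.0288
finger_force: 60.3
```

Request:
{"op": "jog_arm", "data": {"rows": "0 0 0 0.008 0 0 15; 0 0 0 0.016 0 0 15; 0 0 0 0.024 0 0 15; 0 0 0 0.028 0 0 15; 0 0 0 0.03 0 0 15"}}

```text
time_s: 6.45
tcp_pos: [0.4807, 0.0607, 0.0163]
eef_rot: [0.998, -0.067, -0.0, -0.0]
wrist_force: [0.0, 0.8, -2.8]
width: 0.0287
finger_force: 60.3
```

Request:
{"op": "jog_arm", "data": {"rows": "0 0 0 0.008 0 0 15; 0 0 0 0.016 0 0 15; 0 0 0 0.024 0 0 15; 0 0 0 0.028 0 0 15; 0 0 0 0.03 0 0 15"}}

```text
time_s: 7.08
tcp_pos: [0.4867, 0.0599, 0.0163]
eef_rot: [0.998, -0.067, -0.0, -0.0]
wrist_force: [0.4, -0.3, -3.8]
width: 0.0287
finger_force: 60.3
```

Request:
{"op": "jog_arm", "data": {"rows": "0 0 0 0.012 0 0 15; 0 0 0 0.024 0 0 15; 0 0 0 0.036 0 0 15; 0 0 0 0.044 0 0 15; 0 0 0 0.05 0 0 15"}}

```text
time_s: 7.7
tcp_pos: [0.4966, 0.0585, 0.0163]
eef_rot: [0.998, -0.067, -0.0, -0.0]
wrist_force: [-0.2, -0.7, -3.3]
width: 0.0288
finger_force: 60.3
```

```bash
python3 - <<'E'
from plant import vision,observe
import cv2,pickle
s=observe();c=vision.capture("wrist")
cv2.imwrite("pics/w3.png",c["pixels"][:,:,::-1])
E
python3 go.py .44 .0663 .0155 -.14
```

```text
t 7.75 tcp [0.4968 0.0585 0.0163] F [ 0.1  0.5 -3.5] w 0.0282 ff 60.3
turn [-0.     -0.0002  0.0033] shift [-0.287 -0.001  0.004]
```

View pics/w3.png

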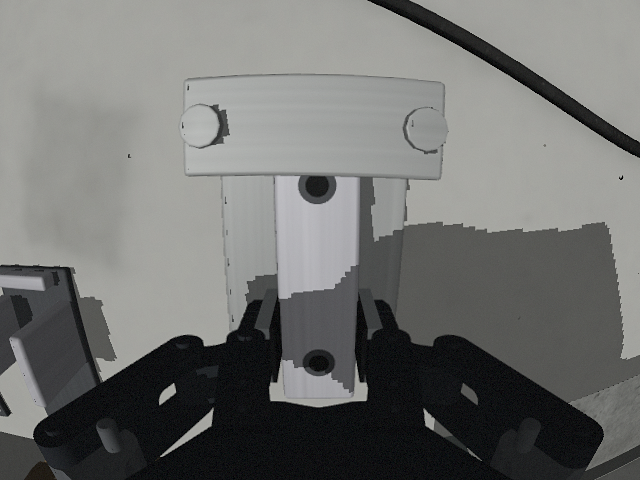

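The bar slid about 16 mm under the bridge with no resistance, and the picture shows its end under the bridge at (317,178). So it is a low bar and goes in the left nest. I back out first.

Request:
{"op": "jog_arm", "data": {"rows": "0 0 0 -0.08 0 0 15; 0 0 0 -0.18 0 0 15; 0 0 0 -0.26 0 -0.04 15; 0 0 0 -0.3 0 -0.2 15; 0 0 0 -0.32 0 -0.42 15"}}

```text
time_s: 8.38
tcp_pos: [0.4314, 0.0673, 0.1008]
eef_rot: [0.998, -0.067, -0.002, -0.0]
wrist_force: [1.1, -0.2, -3.1]
width: 0.0284
finger_force: 60.1
```

```bash
python3 go.py .4515 .3496 .10 .047
```

```text
t 8.375 tcp [0.4314 0.0673 0.1008] F [ 1.1 -0.2 -3.1] w 0.0284 ff 60.1
turn [-1.000e-04  2.000e-03 -1.157e-01] shift [-0.09  -1.412  0.004]
```

Request:
{"op": "jog_arm", "data": {"rows": "0 0 -0.01 -0.01 -0.17 -0.05 15; 0 0 -0.03 -0.02 -0.38 -0.1 15; 0 0 -0.06 -0.04 -0.6 -0.1 15; 0 0 -0.08 -0.06 -0.82 -0.1 15; 0 0 -0.11 -0.08 -0.98 -0.1 15"}}

```text
time_s: 9.0
tcp_pos: [0.4432, 0.2652, 0.1209]
eef_rot: [1.0, 0.02, 0.001, -0.0]
wrist_force: [0.7, 0.0, -3.6]
width: 0.0288
finger_force: 60.2
```

```bash
python3 go.py .4515 .3496 .07 .047
```

```text
t 9.0 tcp [0.4432 0.2652 0.1209] F [ 0.7  0.  -3.6] w 0.0288 ff 60.2
turn [-0.0003 -0.0006 -0.0041] shift [ 0.058 -0.42   0.255]
```

Request:
{"op": "jog_arm", "data": {"rows": "0 0 -0.004 0.02 -0.15 0 15; 0 0 -0.004 0.04 -0.3 0.04 15; 0 0 -0.004 0.058 -0.4 0.12 15; 0 0 -0.004 0.058 -0.42 0.2 15; 0 0 -0.004 0.058 -0.42 0.255 15"}}

```text
time_s: 9.62
tcp_pos: [0.4509, 0.3471, 0.0683]
eef_rot: [1.0, 0.022, -0.001, 0.001]
wrist_force: [-0.9, -0.0, -3.4]
width: 0.0286
finger_force: 60.2
```

```bash
python3 go.py .4515 .3496 .0135 .047;  python3 - <<'E'
from plant import vision,observe
import cv2,pickle
s=observe();c=vision.capture("wrist");c["s"]=s;pickle.dump(c,open("w4.pkl","wb"))
cv2.imwrite("pics/w4.png",c["pixels"][:,:,::-1])
E
```

```text
t 9.625 tcp [0.4509 0.3471 0.0683] F [-0.9 -0.  -3.4] w 0.0286 ff 60.2
turn [ 0.0007  0.0013 -0.0015] shift [ 0.004 -0.013  0.274]
```

View pics/w4.png

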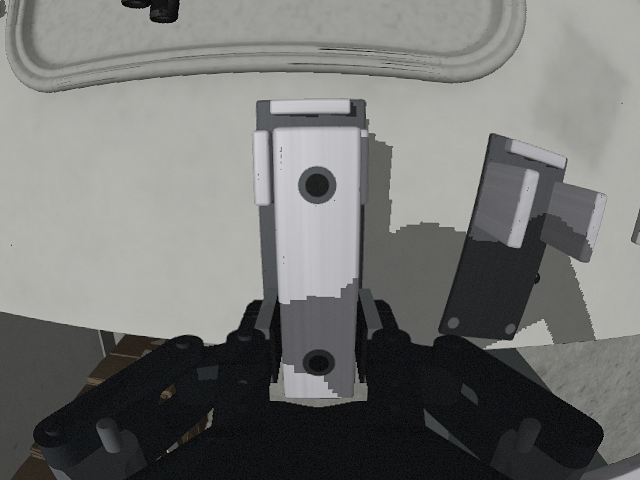

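The low nest's plate spans u 257–366 at the rear and the bar is centred at u≈317, so the bar is about 3 mm right of centre. I compute the nest pose from this view.

```bash
python3 - <<'E'
from h import *
c=pickle.load(open("w4.pkl","rb"))
a=wcast(c,257,101,.006);b=wcast(c,366,100,.006);m=(a+b)/2
print(a,b,m, m-.072*np.array([np.cos(.047),np.sin(.047),0]))
e=wcast(c,318,127,.09-.0185)  # bar end (top edge) rough
print([wcast(c,u,v,.0683-.0055+.024) for u,v in((317,185),(318,362))])
E
python3 go.py .4515 .3496 .0135 .047
```

```text
[0.54045662 0.38363337 0.006     ] [0.54338139 0.32461533 0.006     ] [0.541919   0.35412435 0.006     ] [0.46999851 0.3507416  0.006     ]
[array([0.50523827, 0.34940417, 0.0868    ]), array([0.43623592, 0.34600693, 0.0868    ])]
t 9.675 tcp [0.4502 0.3464 0.0671] F [-0.6 -0.5 -3.7] w 0.0285 ff 60.2
turn [ 0.0013  0.0027 -0.0019] shift [ 0.008 -0.016  0.268]
```

Request:
{"op": "jog_arm", "data": {"rows": "0 0 0 0 0 0.06 15; 0 0 0 0 0 0.12 15; 0 0 0 0 0 0.16 15; 0 0 0 0 0 0.17 15; 0 0 0 0 0 0.17 15"}}

```text
time_s: 10.3
tcp_pos: [0.4521, 0.3479, 0.0353]
eef_rot: [1.0, 0.022, 0.0, -0.0]
wrist_force: [-0.2, 0.8, -2.8]
width: 0.0285
finger_force: 60.2
```

```bash
python3 go.py .451 .350 .013 .047
```

```text
t 10.3 tcp [0.4521 0.3479 0.0353] F [-0.2  0.8 -2.8] w 0.0285 ff 60.2
turn [-0.     -0.     -0.0017] shift [-0.005 -0.011  0.111]
```

Request:
{"op": "jog_arm", "data": {"rows": "0 0 -0.002 -0.005 -0.011 0.02 15; 0 0 -0.002 -0.005 -0.011 0.05 15; 0 0 -0.002 -0.005 -0.011 0.08 15; 0 0 -0.002 -0.005 -0.011 0.1 15; 0 0 -0.002 -0.005 -0.011 0.105 15"}}

```text
time_s: 10.92
tcp_pos: [0.4507, 0.3499, 0.0138]
eef_rot: [1.0, 0.024, -0.0, 0.0]
wrist_force: [0.2, 0.3, -3.3]
width: 0.0287
finger_force: 60.3
```

Request:
{"op": "jog_arm", "data": {"rows": "0 0 0 0 0 0.004 15; 0 0 0 0 0 0.008 15; 0 0 0 0 0 0.011 15; 0 0 0 0 0 0.013 15; 0 0 0 0 0 0.013 15"}}

```text
time_s: 11.55
tcp_pos: [0.4509, 0.35, 0.0119]
eef_rot: [1.0, 0.024, 0.0, -0.0]
wrist_force: [-0.2, -1.5, -1.1]
width: 0.0288
finger_force: 60.5
```

The plate is now taking the weight, so I open the fingers.

Request:
{"op": "jog_arm", "data": {"rows": "0 0 0 0 0 0.002 15; 0 0 0 0 0 0.002 35; 0 0 0 0 0 0.002 50; 0 0 0 0 0 0.002 50; 0 0 0 0 0 -0.02 50"}}

```text
time_s: 12.18
tcp_pos: [0.4507, 0.3499, 0.0156]
eef_rot: [1.0, 0.024, -0.0, 0.0]
wrist_force: [-0.8, -0.1, -0.3]
width: 0.05
finger_force: 0.0
```

Request:
{"op": "jog_arm", "data": {"rows": "0 0 0 0 0 -0.08 50; 0 0 0 0 0 -0.2 50; 0 0 0 0 0 -0.4 50; 0 0 0 0 0 -0.6 50; 0 0 0 0 0 -0.6 50"}}

```text
time_s: 12.8
tcp_pos: [0.4532, 0.3513, 0.1402]
eef_rot: [1.0, 0.024, 0.004, -0.002]
wrist_force: [0.2, 1.5, -0.7]
width: 0.05
finger_force: 0.0
```

Run:
```python
from plant import vision,observe
import cv2,pickle
s=observe();c=vision.capture("wrist");c["s"]=s;pickle.dump(c,open("w5.pkl","wb"))
cv2.imwrite("pics/w5.png",c["pixels"][:,:,::-1]);print(s["width"],s["tcp_pos"])
```

```text
0.049986636064360074 [0.45324939 0.35133564 0.14023278]
```

View pics/w5.png

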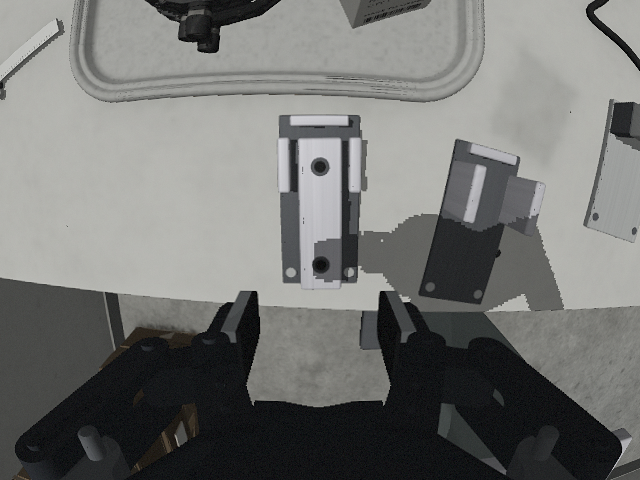

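The bar lies flat between the low posts, holes at (320,167) and (321,265). I check its centre, then hand in.

Run:
```python
from h import *
c=pickle.load(open("w5.pkl","rb"))
h=[wcast(c,u,v,.03) for u,v in((320,167),(321,265))];print((h[0]+h[1])/2)
f=(wcast(c,281,283,.006)+wcast(c,358,283,.006))/2;r=(wcast(c,279,116,.006)+wcast(c,360,116,.006))/2
o=f+(r-f)*60/132;print(f,r,"nest",o)
from plant import observe
print(observe()["qd"].round(3))
```

```text
[0.46990414 0.35022846 0.03      ]
[0.41140828 0.34808562 0.006     ] [0.54144364 0.35434492 0.006     ] nest [0.47051526 0.35093076 0.006     ]
[-0.001  0.045  0.035 -0.002 -0.004  0.   ]
```

The bar is within 1 mm of the nest centre.

```bash
python3 -c "
from plant import workorder
print(workorder.sign_off())"
```

```text
the job is handed in; nothing more can be done
None
```

The bar is a low one (it slid under the bridge with no resistance); I laid it flat in the low-post nest, about 1 mm from centre, let go and handed the job in at about 13 s, leaving the spare bar, carton and bottle untouched.

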